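Unscrew the left-hand clamp, pack the sensor heads, lid on and clamp down

ROBOT

A 6-joint arm with a two-finger parallel gripper is mounted at the origin on the work surface. World frame = base frame: x ahead of the robot, y to its left, z up, the work surface at z = 0. Lengths are in mm, angles in rad, forces in N, time in s.
With the tool pointing down it reaches from about 375 to 750 mm from the base axis. Payload 9 kg.
Tool frame: the origin (TCP) lies midway between the tips of the shut fingers; the grasp point (between the pads) lies 19 mm behind it; z points along the fingers, y is the line along which they close (so a half turn about z gives the same grasp; the last joint's range is limited). The gripper opens to 85 mm and grips with 20 to 120 N. Pads are 22 mm wide; open, the fingers measure 114 mm over their backs; the gripper's body (76 mm by 85 mm) begins 54 mm behind the grasp point. The pads swing forward as they close: fully open they stand 13 mm farther back than shut.
Start: joints at [0.924, 0.104, 0.097, 1.564, 0, 1.353], TCP at [249.476, 545.709, 231.331] pointing down, gripper open.
Joint ranges: [-2.99, 2.99], [-0.84, 1.86], [-1.1, 1.16], [-1.84, 2.11], [-1.51, 1.56], [-3.14, 3.14]. Speed limits (rad/s): [2.22, 2.22, 2.57, 3.14, 3.14, 3.14].

INTERFACE

Orientations are given as [roll, pitch, yaw] about the fixed x, y, z axes, in that order (R = Rz(yaw) Ry(pitch) Rx(roll)).
In Python, from rig import r gives the robot as it stands.
- The arm moves only by the tool drive_effector, called after "Emit:" as name(argument=value, ...) on one line, values as JSON. Schema: {"type":"object","properties":{"moves":{"type":"array","items":{"type":"array","prefixItems":[{"type":"number"},{"type":"array","items":{"type":"number"},"minItems":3,"maxItems":3},{"type":"number"}],"minItems":3,"maxItems":3},"minItems":1,"maxItems":20},"clamp_n":{"type":"number"},"only":{"type":"string"},"quiet":{"type":"boolean"},"lines":{"type":"string"}},"required":["moves"],"additionalProperties":false}. moves is a list of rows, 1 to 20 of them, each written [opening, [dx, dy, dz], turn]: the finger opening in mm, then dx, dy, dz in mm, then a turn about the tool's z in rad; each row is the pose to reach, as a shift and turn from the pose commanded when the call began, along the tool's axes at that moment; what a row does not reach only later rows make up. A row lasts 1/10 s, in which the tool goes at most 50 mm and 0.15 rad, less where a joint would pass 70% of its speed; a pose out of reach is approached as far as the arm can. The fingers move at their own pace and stop on an object; clamp_n is the grip in N (left out, the last holds). Time passes only in rows, so rows that do not move let the fingers close. The tool returns the time, the measured TCP pose, the force, the opening and the grip force at its end. only (a regular expression) keeps the lines of the reply that match it, lines (a string "A,B") keeps lines A to B, and quiet returns only ok. Input that does not fit is refused with a message, and nothing moves.
- r.get_obs(): the state, without advancing time (a new reading comes with each control period).
- r.camera(name): name is "scene" or "side" or "wrist"; returns a dict with "img" (480x640x3 uint8, red, green, blue), "intrinsics" (3x3 intrinsics, pixels), "T" (4x4, takes a point from camera to world coordinates). Camera axes: x right, y down, z forward; pixel columns grow to the right and rows downward; lengths in mm; the calibration is good to about 2 mm. A picture is of the moment at which its call begins. There is no depth.
- r.close_job(): hands the job in; it is judged then, once.
The state is a dict: "clock": time; "q": joint angles; "qvel": joint speeds; "joint_torque": joint torques, N m; "tool_pos": TCP position; "ee_rot": TCP orientation; "force": force on the tool from outside, world axes, zero at the start; "moment": the same for the moment, N m; "grip_width": finger opening in mm; "gripper_force": force on a finger pad.
Only numpy, scipy, OpenCV 4.12 (cv2) and the standard library are available. Lean on these libraries where they do the work, as an engineer would, in place of code of your own. Each camera call takes 0.05 s, during which the arm holds its last target. There are 200 camera calls.

TASK

The grey storage box is held shut by a clamp screw with a left-hand thread: unscrew it by turning the black knob clockwise until the engraved line on the knob meets the engraved line on the round plate below it, then take the lid off and lay it flat on the bench clear of the box. Stand every sensor head from the bench upright inside the box, put the lid back squarely so that it lies flush on the rim, and only then screw the knob back anticlockwise to its stop so that the clamp bar lies across the lid. Leave the hand-held meter, the dish and the screwdriver where they are.

Things in the scene. Friction and masses are not known exactly. Their poses are not given: they have to be found in the camera images.
- box: Fixed grey open box, outside 126 (x) x 274 (y) x 52 mm high, walls and floor 5 mm thick. Origin: centre of its underside, z up; turned up to 15 degrees. A clamp screw stands beside its near (-x) wall, upright axis at x = -100 mm, y = 0 in the box's frame, over a fixed round dark steel plate 72 mm across, top 46 mm high.
- lid: Loose aluminium lid, plate 130 (x) x 278 (y) x 4 mm, 0.35 kg. Origin: centre of the plate's underside, z up: 52 mm above the box's underside when seated, 4 mm above the bench when laid down. Central black grip block on top, 14 (x) x 80 (y) mm, from 4 to 34 mm above the origin. Ribs 4 mm deep below the plate enter the box with 4 mm play each way. Fits either way round.
- clamp (a joint): Clamp screw angle, rad, grows clockwise seen from above (left-hand thread: clockwise unscrews and raises it 0.95 mm per rad). 0 = screwed down to its stop, clamp bar over the lid; 2.9 = engraved lines meet, bar pointing away from the box; over-turns to a second stop at 3.7. Starts at 0.15 to 0.55. Friction 0.06 N m; stays where left.
- knob_grip (a point): Grip point on the screw's axis, mid-height of the black knob, 89 mm above the bench when screwed down, rising with the screw. The knob is an upright bar 13 mm thick, 46 mm long, from 16 mm below to 10 mm above this point, on a 26 mm round collar. The x axis (turning with it) runs along the knob to its pointed end, which has the white engraved line on top; z up.
- bar_tip (a point): Tip of the flat steel clamp bar (18 mm wide, 8 mm thick), on its underside, 62 mm from the screw's axis; it turns and rises with the knob. Its top is 24 mm below the knob's grip point; screwed fully down, its underside is 1 mm above the lid and the tip reaches 27 mm in over the lid.
- base_mark (a point): White engraved line on the top of the fixed round plate below the knob, 28 mm from the clamp axis towards +y of the box: the knob's line must point to it for the clamp to be undone.
- head0: Sensor connection head to be packed (two to four of them are present, all alike; absent ones read None): squat round aluminium pot 46 mm in diameter, 36 mm high, about 0.13 kg, standing on the bench. Origin: centre of its underside, z up. A 14 mm thick steel stub sticks out along +x to 33 mm from the axis, at 11 mm height.
- head1: Sensor connection head to be packed (two to four of them are present, all alike; absent ones read None): squat round aluminium pot 46 mm in diameter, 36 mm high, about 0.13 kg, standing on the bench. Origin: centre of its underside, z up. A 14 mm thick steel stub sticks out along +x to 33 mm from the axis, at 11 mm height.
- head2: Sensor connection head to be packed (two to four of them are present, all alike; absent ones read None): squat round aluminium pot 46 mm in diameter, 36 mm high, about 0.13 kg, standing on the bench. Origin: centre of its underside, z up. A 14 mm thick steel stub sticks out along +x to 33 mm from the axis, at 11 mm height.
- head3: Sensor connection head to be packed (two to four of them are present, all alike; absent ones read None): squat round aluminium pot 46 mm in diameter, 36 mm high, about 0.13 kg, standing on the bench. Origin: centre of its underside, z up. A 14 mm thick steel stub sticks out along +x to 33 mm from the axis, at 11 mm height.
- meter: Hand-held meter lying on the bench, 95 x 185 x 40 mm, not to be disturbed. Origin: centre of its underside.
- dish: Shallow steel dish, 90 mm across, 30 mm high, not to be disturbed. Origin: centre of its underside.
- driver: Screwdriver lying on the bench along its x axis, not to be disturbed.

How it is judged (in metres and radians):
On the way, in this order (a step that is already met when the one before it is completed fails the run):
1. the clamp screw is turned clockwise until the engraved lines meet (within 0.2 rad), the lid still on (value of joint clamp between 2.7 and 3.1 rad and z of lid in the frame of box between 0.049 and 0.0555 m and horizontal distance between lid and box below 0.008 m and angle between the x axis of lid and the x axis of box, either way round below 0.06 rad and angle between lid's own z axis and vertical below 0.03 rad), for 0.3 s.
2. the lid lies flat on the bench clear of the box (height (world z) of lid below 0.012 m and angle between lid's own z axis and vertical below 0.05 rad and horizontal distance between lid and box above 0.13 m), for 0.3 s.
3. every head stands upright on the floor inside the open box (x of head0 in the frame of box between -0.045 and 0.045 m and y of head0 in the frame of box between -0.116 and 0.116 m and z of head0 in the frame of box between 0.001 and 0.01 m and angle between each of head0, head1, head2, head3's own z axis and vertical below 0.15 rad and x of head1 in the frame of box between -0.045 and 0.045 m and y of head1 in the frame of box between -0.116 and 0.116 m and z of head1 in the frame of box between 0.001 and 0.01 m and x of head2 in the frame of box between -0.045 and 0.045 m and y of head2 in the frame of box between -0.116 and 0.116 m and z of head2 in the frame of box between 0.001 and 0.01 m and x of head3 in the frame of box between -0.045 and 0.045 m and y of head3 in the frame of box between -0.116 and 0.116 m and z of head3 in the frame of box between 0.001 and 0.01 m and horizontal distance between lid and box above 0.1 m), for 0.3 s.
4. the lid is back, flush on the rim, while the clamp is still undone (z of lid in the frame of box between 0.049 and 0.0555 m and horizontal distance between lid and box below 0.008 m and angle between the x axis of lid and the x axis of box, either way round below 0.06 rad and angle between lid's own z axis and vertical below 0.03 rad and x of head0 in the frame of box between -0.045 and 0.045 m and y of head0 in the frame of box between -0.116 and 0.116 m and z of head0 in the frame of box between 0.001 and 0.01 m and angle between each of head0, head1, head2, head3's own z axis and vertical below 0.15 rad and x of head1 in the frame of box between -0.045 and 0.045 m and y of head1 in the frame of box between -0.116 and 0.116 m and z of head1 in the frame of box between 0.001 and 0.01 m and x of head2 in the frame of box between -0.045 and 0.045 m and y of head2 in the frame of box between -0.116 and 0.116 m and z of head2 in the frame of box between 0.001 and 0.01 m and x of head3 in the frame of box between -0.045 and 0.045 m and y of head3 in the frame of box between -0.116 and 0.116 m and z of head3 in the frame of box between 0.001 and 0.01 m and value of joint clamp above 2 rad), for 0.3 s.
At the end, for the whole second after the job is handed in: Every head that is present stands upright (within 0.15 rad) on the floor inside the box; the lid lies flush on the box rim (origin within 3 mm of its seated height, 8 mm off centre and 0.06 rad at most, either way round); the clamp joint is below 0.3 rad, the bar across the lid; all at rest (x of head0 in the frame of box between -0.045 and 0.045 m and y of head0 in the frame of box between -0.116 and 0.116 m and z of head0 in the frame of box between 0.001 and 0.01 m and angle between each of head0, head1, head2, head3's own z axis and vertical below 0.15 rad and x of head1 in the frame of box between -0.045 and 0.045 m and y of head1 in the frame of box between -0.116 and 0.116 m and z of head1 in the frame of box between 0.001 and 0.01 m and x of head2 in the frame of box between -0.045 and 0.045 m and y of head2 in the frame of box between -0.116 and 0.116 m and z of head2 in the frame of box between 0.001 and 0.01 m and x of head3 in the frame of box between -0.045 and 0.045 m and y of head3 in the frame of box between -0.116 and 0.116 m and z of head3 in the frame of box between 0.001 and 0.01 m and z of lid in the frame of box between 0.049 and 0.0555 m and horizontal distance between lid and box below 0.008 m and angle between the x axis of lid and the x axis of box, either way round below 0.06 rad and angle between lid's own z axis and vertical below 0.03 rad and value of joint clamp below 0.3 rad and linear speed of lid below 0.02 m/s); the robot touches nothing.
It fails at once if the meter, dish or screwdriver is moved more than 30 mm (distance of any of meter, dish, driver from where it was at the start of the episode above 0.03 m).
Of head0, head1, head2, head3 only 2 to 4 are there at a start; the rules pass over those that are not, and their reading is None.
At some moment in a run one of head0, head1, head2, head3 may be knocked a few centimetres aside while the robot is not near it.
It also fails if it takes over 210 s, if anything falls off the work surface, if the arm or the gripper's body presses on something with over 40 N, if the wrist force passes 120 N, or if a joint passes its speed limit or range.

## Working session

There is one attempt and no reset: what is moved stays moved. The work goes in short steps, Python scripts to look and compute and a tool call to move; the robot and the scene stay as the last step left them, time stands still between calls to the robot, and variables do not carry over. Pictures are saved under pics/ and viewed, at most 18 in all, crops included, and the job is handed in when it is done.

```bash
ls; mkdir -p pics; cat > h.py <<'E'
import numpy as np, cv2
from rig import r
def snap(n,f=None):
    c=r.camera(n)
    if f: cv2.imwrite('pics/'+f,c['img'][:,:,::-1])
    return c
def ray(c,u,v,z):
    K=np.array(c['intrinsics']);T=np.array(c['T'])
    d=T[:3,:3]@np.linalg.solve(K,[u,v,1.]);o=T[:3,3]
    return o+d*(z-o[2])/d[2]
def proj(c,p):
    K=np.array(c['intrinsics']);T=np.array(c['T'])
    q=K@(T[:3,:3].T@(np.array(p,float)-T[:3,3]));return q[:2]/q[2]
E
python3 - <<'E'
from h import *
import pickle
D={}
for n in ['scene','side','wrist']:
    D[n]=snap(n,n+'0.png'); print(n,np.round(D[n]['T'],3).tolist(),np.round(D[n]['intrinsics'],1).tolist())
pickle.dump(D,open('d0.pkl','wb'))
print(r.get_obs())
E
```

```text
pics
rig.py
scene [[0.073, 0.745, -0.663, 1463.724], [0.997, -0.054, 0.049, 38.499], [0.001, -0.665, -0.747, 1098.135], [0.0, 0.0, 0.0, 1.0]] [[563.6, 0.0, 314.4], [0.0, 563.6, 247.1], [0.0, 0.0, 1.0]]
side [[0.769, -0.397, 0.502, 141.614], [-0.64, -0.483, 0.598, -423.692], [0.005, -0.781, -0.625, 625.59], [0.0, 0.0, 0.0, 1.0]] [[434.7, 0.0, 309.6], [0.0, 434.7, 241.4], [0.0, 0.0, 1.0]]
wrist [[0.417, 0.871, 0.261, 181.264], [0.909, -0.399, -0.121, 574.453], [-0.001, 0.287, -0.958, 373.778], [0.0, 0.0, 0.0, 1.0]] [[416.7, 0.0, 319.8], [0.0, 416.7, 233.4], [0.0, 0.0, 1.0]]
{'clock': 0.15, 'q': array([ 9.24293734e-01,  1.04555230e-01,  9.66979462e-02,  1.56388313e+00,
       -1.32174218e-05,  1.35308742e+00]), 'qvel': array([ 1.61349187e-05, -1.37084668e-03,  2.41572093e-03,  5.26498951e-05,
       -5.47266485e-04, -1.74173078e-03]), 'joint_torque': array([ 4.56524460e-03, -5.57359350e+01,  5.04005241e+01,  1.26207390e-02,
       -3.07967221e-04, -7.77788910e-05]), 'tool_pos': array([249.32397399, 545.49484782, 230.73252901]), 'ee_rot': array([-3.14066800e+00, -1.91009978e-04,  2.71279888e+00]), 'force': array([ 0.03897527, -0.20478416, -0.28059903]), 'moment': array([-0.04207579,  0.02383999,  0.02846535]), 'gripper_force': 0.0, 'grip_width': 85.30539138559199}
```

View pics/scene0.png

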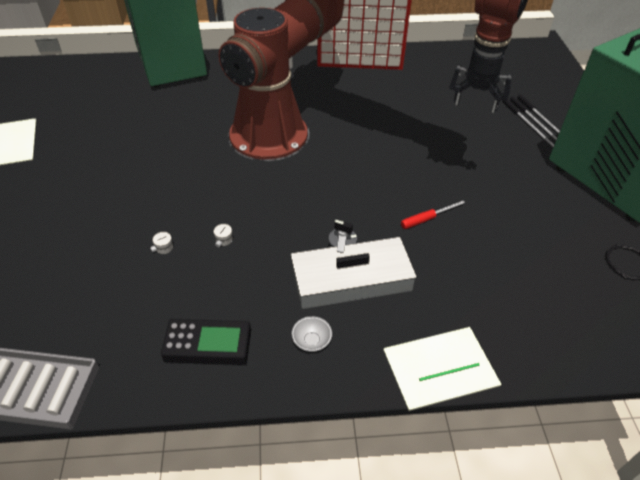

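View pics/side0.png

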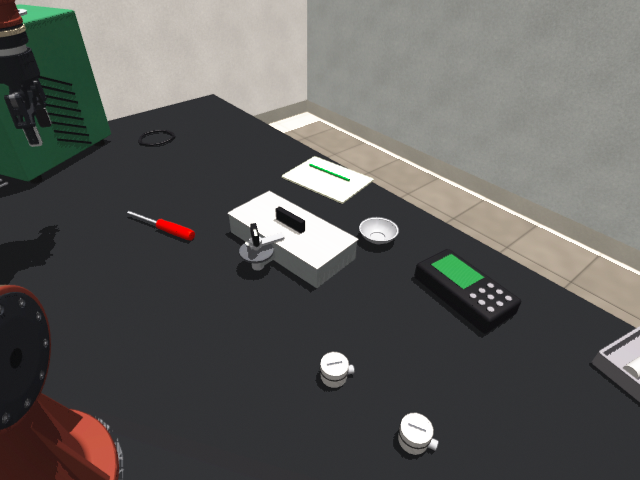

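The scene shows two heads at (162,242) and (223,233). The box and lid are near (353,268), the clamp near (343,230), and the meter, dish and driver are clear of them. Next I measure these.

```bash
python3 - <<'E'
from h import *
import pickle
D=pickle.load(open('d0.pkl','rb'))
c=D['scene'];g=cv2.cvtColor(c['img'],cv2.COLOR_RGB2GRAY)
for v in range(262,300,4): print(v,g[v,325:335:5], end=' ')
print()
for n,roi in [('scene',(280,225,140,90)),('side',(215,180,160,110))]:
    c=D[n];g=cv2.cvtColor(c['img'],cv2.COLOR_RGB2GRAY)
    x,y,w,h=roi;s=g[y:y+h,x:x+w]
    print(n,np.percentile(s,[5,25,50,75,90,98]))
    cv2.imwrite('pics/crop_%s.png'%n,cv2.resize(c['img'][y:y+h,x:x+w,::-1],None,fx=5,fy=5,interpolation=cv2.INTER_CUBIC)[:600,:800])
# heads
for n in ['scene','side']:
    c=D[n];g=cv2.cvtColor(c['img'],cv2.COLOR_RGB2GRAY);m=(g>110).astype(np.uint8)
    k,l,st,ce=cv2.connectedComponentsWithStats(m)
    for i in range(1,k):
        if 80<st[i,4]<2500: print(n,st[i],ce[i].round(1),ray(c,*ce[i],20).round(0))
E
```

```text
262 [237 238] 266 [236 237] 270 [235 236] 274 [237 236] 278 [235 235] 282 [236 237] 286 [234 235] 290 [230 200] 294 [88 91] 298 [90 89] 
scene [ 45.  47.  86. 235. 237. 238.]
side [ 26.  51.  52. 253. 254. 255.]
scene [ 198    0   86   49 1416] [228.1  20.9] [-723. -145.   20.]
scene [351   6  12  11 120] [356.3  11. ] [-771.  375.   20.]
scene [365   6  12  12 116] [370.1  11.7] [-761.  430.   20.]
scene [379   7  13  11 127] [384.9  12.1] [-754.  490.   20.]
scene [393   7  13  12 115] [398.9  12.9] [-742.  546.   20.]
scene [ 407   12   73   29 1671] [439.2  25.6] [-626.  686.   20.]
scene [336  18  12  11  94] [342.4  23.6] [-669.  307.   20.]
scene [350  19  12  10 104] [355.   23.8] [-663.  357.   20.]
scene [364  19  12  11 125] [369.5  23.9] [-659.  414.   20.]
scene [378  21  12   9 104] [383.5  25. ] [-646.  468.   20.]
scene [392  20  12  11 123] [397.7  25. ] [-642.  524.   20.]
scene [336  30  11  11 114] [340.9  34.9] [-579.  292.   20.]
scene [349  31  12  10 104] [354.9  35.9] [-568.  345.   20.]
scene [363  31  12  11 114] [368.1  36.2] [-562.  395.   20.]
scene [377
[... 1032 characters left out ...]
5. -119.   20.]
scene [ 165  426   94   24 1653] [211.7 437.8] [ 993. -128.   20.]
scene [  67  433   97   24 1670] [115.6 444.4] [ 993. -315.   20.]
scene [   0  440   67   21 1109] [ 32.3 450.1] [ 992. -474.   20.]
side [359 217  40  24 760] [378.3 228.7] [781.  92.  20.]
side [239 238  35  23 273] [254.  251.8] [512. 205.  20.]
side [432 254  52  35 834] [457.2 270.8] [ 801. -111.   20.]
side [320 352  34  28 674] [335.2 365.2] [ 452. -121.   20.]
side [322 377  23  10  96] [332.5 382.5] [ 427. -142.   20.]
side [  73  410   42   70 1373] [ 96.5 443.5] [105.  -3.  20.]
side [400 413  39  37 973] [417.6 430.4] [ 469. -279.   20.]
side [400 440  25  14 105] [410.7 448.6] [ 440. -290.   20.]
```

View pics/crop_scene.png

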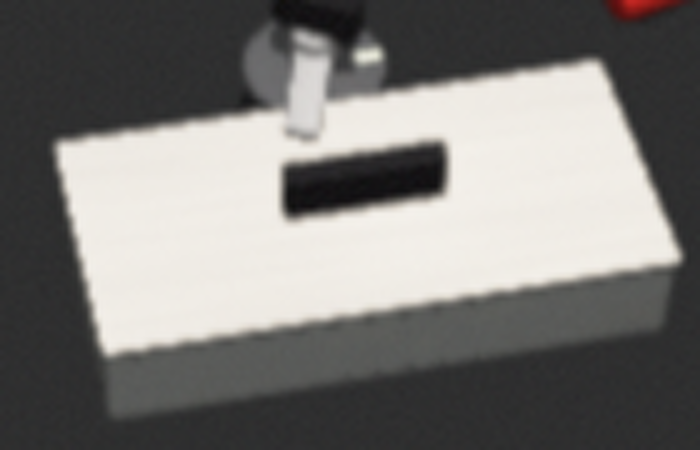

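View pics/crop_side.png

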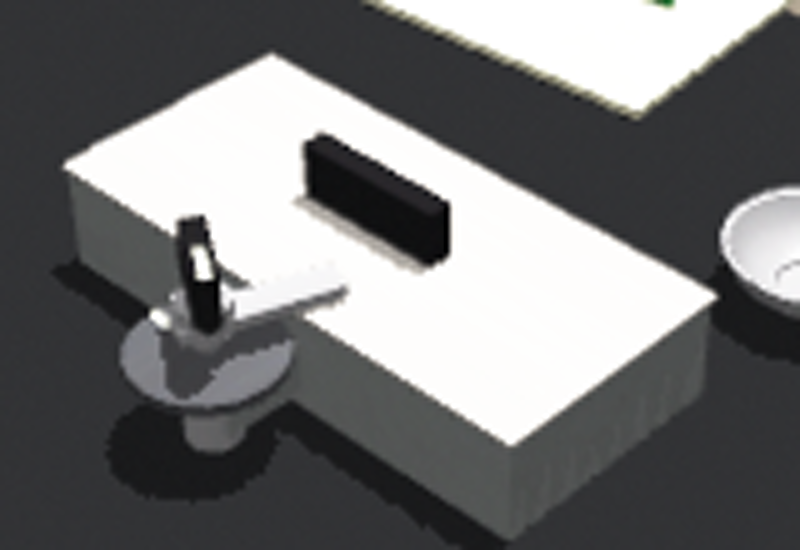

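The crops give the lid corners, with the base mark at scene (354,236). The bar overlies the lid by roughly 35 mm. Now I compute poses.

```bash
python3 - <<'E'
from h import *
import pickle
D=pickle.load(open('d0.pkl','rb'))
cs={'scene':(np.array([(55,142),(602,60),(682,262),(105,355)])/5+(280,225)),'side':(np.array([(512,445),(62,165),(272,52),(718,296)])/5+(215,180))}
for n,p in cs.items():
    P=np.array([ray(D[n],*q,56)[:2] for q in p]); print(n,P.round(1).tolist(),P.mean(0).round(1))
    e=P[1]-P[0]+P[2]-P[3]; f=P[3]-P[0]+P[2]-P[1]
    print('yaw',-np.arctan2(e[0],e[1]), np.arctan2(f[1],f[0]),np.linalg.norm(e)/2,np.linalg.norm(f)/2)
# head tops: bright mask > 200, circle at z=36
for n,rois in [('scene',[(213,224),(151,232)]),('side',[(320,352),(400,413)])]:
    c=D[n];g=cv2.cvtColor(c['img'],cv2.COLOR_RGB2GRAY)
    for x,y in rois:
        s=g[y-3:y+40,x-3:x+45]; m=(s>190).astype(np.uint8)
        ct=max(cv2.findContours(m,0,2)[0],key=cv2.contourArea)
        W=np.array([ray(c,u+x-3,v+y-3,36)[:2] for u,v in ct[:,0].astype(float)]).astype(np.float32)
        print(n,cv2.minEnclosingCircle(W),W.mean(0))
c=D['scene'];ims=[(c,200,30,70,50) ]
a=cv2.resize(c['img'][215:255,145:240,::-1],None,fx=4,fy=4,interpolation=cv2.INTER_CUBIC)
d=D['side'];b=cv2.resize(d['img'][345:460,310:445,::-1],None,fx=3,fy=3,interpolation=cv2.INTER_CUBIC)
o=np.zeros((a.shape[0]+b.shape[0],max(a.shape[1],b.shape[1]),3),np.uint8);o[:a.shape[0],:a.shape[1]]=a;o[a.shape[0]:,:b.shape[1]]=b
cv2.imwrite('pics/heads.png',o)
E
```

```text
scene [[554.4, 48.7], [519.5, 325.9], [650.9, 341.0], [685.8, 65.7]] [602.7 195.3]
yaw 0.12580631700640063 0.1216659777587239 278.3737896388474 132.3859406622787
side [[555.7, 46.3], [520.4, 320.7], [650.8, 338.8], [683.6, 61.9]] [602.6 192. ]
yaw 0.122951953856006 0.12975577990408416 277.72800542028415 130.2907255812775
scene ((445.0799865722656, -125.32853698730469), 21.963607788085938) [ 444.21652 -128.30324]
scene ((462.193603515625, -279.5102233886719), 21.896711349487305) [ 459.96948 -280.16013]
side ((446.6253356933594, -129.52178955078125), 27.210140228271484) [ 447.3961  -129.73509]
side ((462.0444030761719, -279.0469970703125), 22.666318893432617) [ 460.46542 -281.02295]
```

View pics/heads.png

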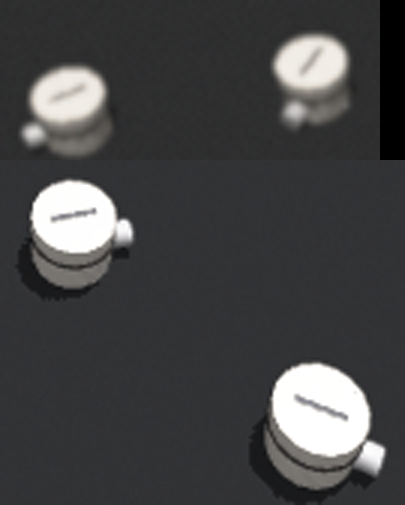

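Box centre is about (602.6, 193.6) with yaw 0.125. The heads stand at about (446,-127) and (462,-280). Next: the clamp angle and head stubs.

```bash
cat >> h.py <<'E'
from scipy.spatial.transform import Rotation as Ro
BC=np.array([602.6,193.6]);BY=0.125
def b2w(x,y):
    c,s=np.cos(BY),np.sin(BY);return BC+[c*x-s*y,s*x+c*y]
def w2b(p):
    d=np.array(p)[:2]-BC;c,s=np.cos(BY),np.sin(BY);return np.array([c*d[0]+s*d[1],-s*d[0]+c*d[1]])
def go(x,y,z,yaw=None):
    o=r.get_obs();R=Ro.from_euler('xyz',o['ee_rot']);d=R.inv().apply(np.array([x,y,z])-o['tool_pos'])
    t=0 if yaw is None else -(yaw-o['ee_rot'][2])
    print('pos',o['tool_pos'].round(1),'yaw %.3f q6 %.2f'%(o['ee_rot'][2],o['q'][5]),'shift',d.round(1),'turn %.3f'%t,'or ±pi %.3f %.3f'%(t+np.pi,t-np.pi))
E
python3 - <<'E'
from h import *
import pickle
D=pickle.load(open('d0.pkl','rb'))
ax=b2w(-100,0);print('axis',ax,'seen scene/side at z100',proj(D['scene'],[*ax,100]),proj(D['side'],[*ax,100]))
for n,u,v in [('scene',341,250.5),('side',283,235)]:
    p=ray(D[n],u,v,65)[:2]; d=w2b(p)-[-100,0]; print(n,'bar tip',p,'r',np.hypot(*d),'ang box',np.arctan2(d[1],d[0]))
# white knob line (side) centre crop (203,262)/5
for n,u,v in [('side',215+203/5,180+262/5)]:
    p=ray(D[n],u,v,99.3)[:2]; d=w2b(p)-[-100,0]; print('line',p,np.hypot(*d),np.arctan2(d[1],d[0]))
for (u,v),c in zip([(351.3,370),(433.3,444.3)],[(446,-127.5),(462,-280)]):
    p=ray(D['side'],u,v,11)[:2]-c; print('stub',p,np.arctan2(p[1],p[0]))
for n,u,v in [('scene',354,236)]:
    print('mark',w2b(ray(D[n],u,v,46)))
E
```

```text
axis [503.38023328 181.13252666] seen scene/side at z100 [343.21095272 223.18968157] [254.2264624  228.92329465]
scene bar tip [561.67376793 170.83201392] r 59.196594031317495 ang box -0.2998954249352195
side bar tip [562.23238191 165.40966721] r 60.91620234707255 ang box -0.38606163810903793
line [499.51402121 170.66197529] 11.161542985688676 -2.049513116605897
stub [ 24.66009827 -12.82569133] -0.47959718141273383
stub [ 12.53554836 -24.73151038] -1.1016714470046638
mark [-101.02686063   30.62769768]
```

```bash
python3 -c "
from h import *
go(503.4,181.1,170,-2.03)"
```

```text
pos [249.3 545.5 230.7] yaw 2.713 q6 1.35 shift [-382.6 -225.7   60.9] turn 4.743 or ±pi 7.884 1.601
```

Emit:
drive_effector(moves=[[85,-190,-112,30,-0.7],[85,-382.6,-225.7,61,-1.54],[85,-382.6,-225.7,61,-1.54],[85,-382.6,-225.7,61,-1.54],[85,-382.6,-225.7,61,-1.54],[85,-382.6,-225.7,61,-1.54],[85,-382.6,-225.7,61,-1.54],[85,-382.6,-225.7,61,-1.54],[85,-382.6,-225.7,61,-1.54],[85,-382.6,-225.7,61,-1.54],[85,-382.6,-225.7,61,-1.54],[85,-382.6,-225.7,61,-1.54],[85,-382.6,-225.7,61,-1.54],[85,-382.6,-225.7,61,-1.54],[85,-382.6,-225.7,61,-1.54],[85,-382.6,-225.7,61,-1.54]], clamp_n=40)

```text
refused: moves[0]: [85, -190, -112, 30, -0.7] is too long (schema: maxItems 3). Nothing was moved.
```

I used the wrong layout. The manual says rows with the three-number parts in brackets of their own; once more.

Emit:
drive_effector(moves=[[85,[-190,-112,30],-0.7],[85,[-382.6,-225.7,61],-1.54],[85,[-382.6,-225.7,61],-1.54],[85,[-382.6,-225.7,61],-1.54],[85,[-382.6,-225.7,61],-1.54],[85,[-382.6,-225.7,61],-1.54],[85,[-382.6,-225.7,61],-1.54],[85,[-382.6,-225.7,61],-1.54],[85,[-382.6,-225.7,61],-1.54],[85,[-382.6,-225.7,61],-1.54],[85,[-382.6,-225.7,61],-1.54],[85,[-382.6,-225.7,61],-1.54],[85,[-382.6,-225.7,61],-1.54],[85,[-382.6,-225.7,61],-1.54],[85,[-382.6,-225.7,61],-1.54],[85,[-382.6,-225.7,61],-1.54]], clamp_n=40)

```text
clock: 1.75
tool_pos: [503.4, 181.9, 170.5]
ee_rot: [-3.141, 0.0, -2.031]
force: [0.1, -0.7, -0.3]
grip_width: 85.3
gripper_force: 0.0
```

```bash
python3 - <<'E'
from h import *
go(503.4,181.1,76,-2.03)
c=snap('wrist','w1.png')
import pickle;pickle.dump(c,open('w1.pkl','wb'))
print(proj(c,[503.4,181.1,99]))
E
```

```text
pos [503.4 181.9 170.5] yaw -2.031 q6 -1.01 shift [ 0.8 -0.3 94.5] turn -0.001 or ±pi 3.141 -3.142
[318.17140767 251.13061796]
```

View pics/w1.png

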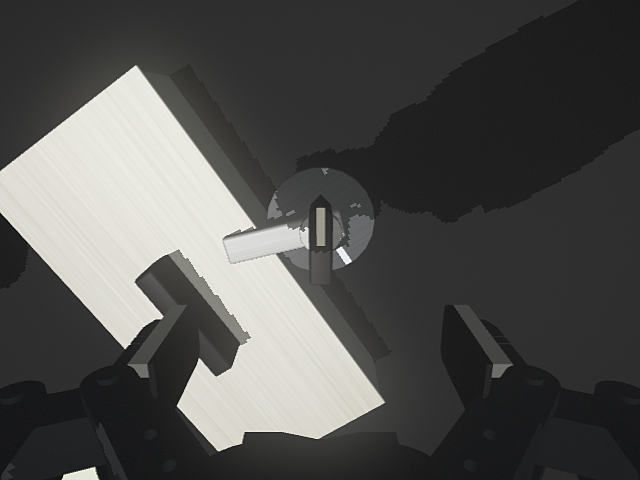

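The wrist view shows the knob upright in the image at column 320, rows 200-283, aligned with the fingers. I descend and grip.

Emit:
drive_effector(moves=[[85,[0.5,0,40],0],[60,[0.5,0,70],0],[60,[0.5,0,94],0],[60,[0.5,0,94],0],[10,[0.5,0,94],0],[10,[0.5,0,94],0],[10,[0.5,0,94],0],[10,[0.5,0,94],0],[10,[0.5,0,94],0],[10,[0.5,0,94],0],[10,[0.5,0,94],0],[10,[0.5,0,94],0]], clamp_n=40)

```text
clock: 3.0
tool_pos: [503.4, 181.7, 78.2]
ee_rot: [-3.142, 0.002, -2.03]
force: [-6.3, 2.5, 10.0]
grip_width: 12.0
gripper_force: 40.3
```

Emit:
drive_effector(moves=[[10,[0,0,-1.5],0],[10,[0,0,-2],0.14],[10,[0,0,-2],0.28],[10,[0,0,-2],0.42],[10,[0,0,-2],0.56],[10,[0,0,-2.5],0.7],[10,[0,0,-2.5],0.84],[10,[0,0,-3],0.98],[10,[0,0,-3],1.12],[10,[0,0,-3],1.26],[10,[0,0,-3],1.4],[10,[0,0,-3.5],1.54],[10,[0,0,-3.5],1.68],[10,[0,0,-3.5],1.82],[10,[0,0,-4],1.96],[10,[0,0,-4],2.1],[10,[0,0,-4],2.24],[10,[0,0,-4],2.38],[10,[0,0,-4],2.5],[10,[0,0,-4],2.57]], clamp_n=60)

```text
clock: 5.0
tool_pos: [502.6, 179.8, 80.8]
ee_rot: [-3.14, 0.002, 1.678]
force: [-6.9, -5.7, 4.0]
grip_width: 11.6
gripper_force: 60.4
```

Emit:
drive_effector(moves=[[10,[0,0,0],0],[10,[0,0,0],0],[10,[0,0,0],0],[10,[0,0,0],0]])

```text
clock: 5.4
tool_pos: [502.6, 179.8, 80.8]
ee_rot: [-3.14, 0.002, 1.682]
force: [-5.7, -5.6, 4.0]
grip_width: 11.8
gripper_force: 60.3
```

Emit:
drive_effector(moves=[[60,[0,0,0],0],[60,[0,0,0],0],[60,[0,0,0],0],[85,[0,0,-20],0],[85,[0,0,-60],0],[85,[0,0,-90],0],[85,[0,0,-110],0],[85,[0,0,-110],0]])

```text
clock: 6.2
tool_pos: [505.2, 181.2, 194.0]
ee_rot: [3.136, -0.0, 1.683]
force: [-0.0, -0.4, -1.1]
grip_width: 85.1
gripper_force: 0.0
```

```bash
python3 - <<'E'
from h import *
import pickle
c=snap('wrist','w2.png');pickle.dump(c,open('w2.pkl','wb'))
d=snap('scene');g=cv2.cvtColor(d['img'],cv2.COLOR_RGB2GRAY)
m=np.zeros_like(g);m[225:310,280:425]=g[225:310,280:425]>150
g2=cv2.cvtColor(c['img'],cv2.COLOR_RGB2GRAY)
go(602.6,193.6,170,0.125)
o=[b2w(x,y) for x,y in [(-65,-139),(-65,139),(65,139),(65,-139)]]
print([proj(c,[*p,56]).round(0) for p in o])
print('grip block', [proj(c,[*b2w(x,y),86]).round(0) for x,y in [(-7,-40),(-7,40),(7,40),(7,-40)]])
E
```

```text
pos [503.7 181.  190.4] yaw 1.683 q6 1.56 shift [ 1.4 99.7 20.5] turn 1.558 or ±pi 4.699 -1.584
[array([365., 386.]), array([373., -10.]), array([590., -13.]), array([529., 383.])]
grip block [array([461., 284.]), array([473., 161.]), array([496., 161.]), array([483., 284.])]
```

View pics/w2.png

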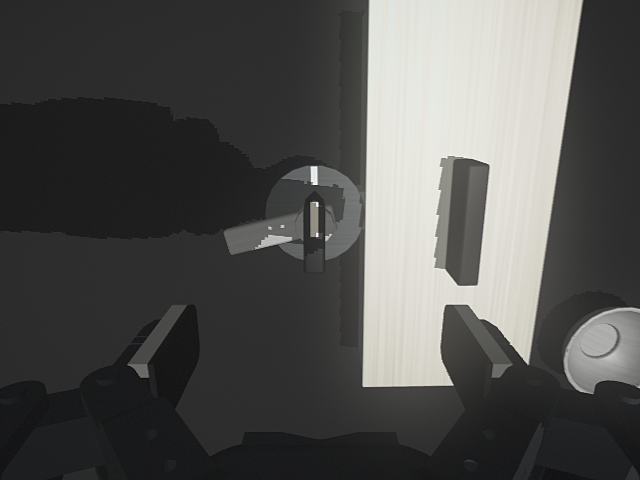

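The engraved lines meet (knob line and plate mark both at column about 314). The lid grip block is at (470,223). I move over it.

Emit:
drive_effector(moves=[[85,[1.4,50,10],-0.013],[85,[1.4,99.7,20],-0.013],[85,[1.4,99.7,20],-0.013],[85,[1.4,99.7,20],-0.013],[85,[1.4,99.7,20],-0.013],[85,[1.4,99.7,20],-0.013]])

```text
clock: 6.9
tool_pos: [601.8, 193.6, 171.7]
ee_rot: [3.14, -0.0, 1.696]
force: [0.4, -1.0, -0.1]
grip_width: 85.0
gripper_force: 0.0
```

```bash
python3 - <<'E'
from h import *
import pickle
c=snap('wrist','w3.png');pickle.dump(c,open('w3.pkl','wb'))
go(602.6,193.6,61,1.696)
g=cv2.cvtColor(c['img'],cv2.COLOR_RGB2GRAY)
print('grip block', [proj(c,[*b2w(x,y),86]).round(0) for x,y in [(-7,-40),(-7,40),(7,40),(7,-40)]])
s=g[:330,180:460];m=(s<120).astype(np.uint8)
k,l,st,ce=cv2.connectedComponentsWithStats(m)
for i in range(1,k):
    if st[i,4]>300: print(st[i]+[180,0,0,0,0],ce[i]+[180,0])
for v in (180,200,230,260): print(v,''.join('%d '%x for x in g[v,285:350:3]))
E
```

```text
pos [602.  193.6 171.9] yaw 1.696 q6 1.55 shift [-1.000e-01  4.000e-01  1.109e+02] turn 0.000 or ±pi 3.142 -3.142
grip block [array([312., 302.]), array([311., 169.]), array([337., 169.]), array([335., 302.])]
[  180     0    47   330 11484] [197.64811912 184.22056775]
[  413     0    47   330 11617] [441.27167083 182.45967117]
[ 306  165   26  139 3328] [318.99579327 233.12590144]
180 226 224 224 224 170 143 141 132 87 95 97 99 102 103 106 81 230 227 227 229 226 227 
200 141 141 142 140 140 139 139 153 80 88 90 92 95 98 99 78 142 142 142 144 140 143 
230 170 141 140 139 138 134 137 149 68 70 71 72 72 73 74 67 139 140 142 141 139 142 
260 220 224 221 220 161 133 139 147 74 86 86 88 89 90 91 63 220 222 224 222 217 222
```

View pics/w3.png

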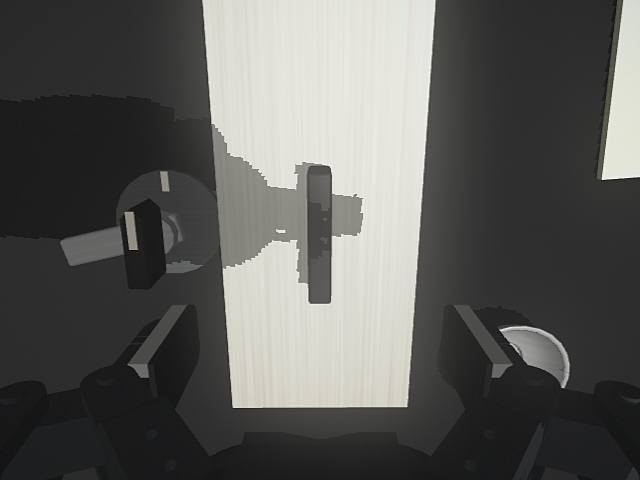

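The block is centred between the fingers (column 319). I descend, grip and lift.

Emit:
drive_effector(moves=[[85,[0,0,45],0],[85,[0,0,80],0],[60,[0,0,100],0],[60,[0,0,109.5],0],[60,[0,0,109.5],0],[5,[0,0,109.5],0],[5,[0,0,109.5],0],[5,[0,0,109.5],0],[5,[0,0,109.5],0],[5,[0,0,109.5],0],[5,[0,0,109.5],0],[5,[0,0,109.5],0]], clamp_n=80)

```text
clock: 8.15
tool_pos: [603.2, 193.6, 62.4]
ee_rot: [3.139, -0.0, 1.696]
force: [-1.5, 0.2, 6.5]
grip_width: 12.3
gripper_force: 80.2
```

```bash
python3 -c "
from h import *
go(598,-118,61+70,1.696)"
```

```text
pos [603.2 193.6  62.4] yaw 1.696 q6 1.55 shift [-308.5  -43.9  -68.7] turn -0.000 or ±pi 3.141 -3.142
```

Emit:
drive_effector(moves=[[5,[0,0,-10],0],[5,[0,0,-35],0],[5,[0,0,-70],0],[5,[0,0,-70],0],[5,[-30,0,-70],0],[5,[-75,-10,-70],0],[5,[-120,-17,-70],0],[5,[-165,-24,-70],0],[5,[-210,-30,-70],0],[5,[-255,-36,-70],0],[5,[-290,-41,-70],0],[5,[-308.5,-44,-70],0],[5,[-308.5,-44,-70],0],[5,[-308.5,-44,-40],0],[5,[-308.5,-44,-10],0],[5,[-308.5,-44,20],0],[5,[-308.5,-44,35],0],[5,[-308.5,-44,42],0],[5,[-308.5,-44,45],0],[5,[-308.5,-44,46],0]])

```text
clock: 10.15
tool_pos: [597.9, -118.2, 15.9]
ee_rot: [3.14, 0.001, 1.696]
force: [0.4, -0.1, -3.3]
grip_width: 12.5
gripper_force: 78.7
```

```bash
python3 -c "
from h import *
go(598,-118,14.4,1.696);print(r.get_obs()['force'])
snap('side','s4.png')"
```

```text
pos [ 597.9 -118.2   15.9] yaw 1.696 q6 1.04 shift [0.2 0.1 1.5] turn 0.000 or ±pi 3.142 -3.142
[ 0.38575193 -0.11756647 -3.3267364 ]
```

View pics/s4.png

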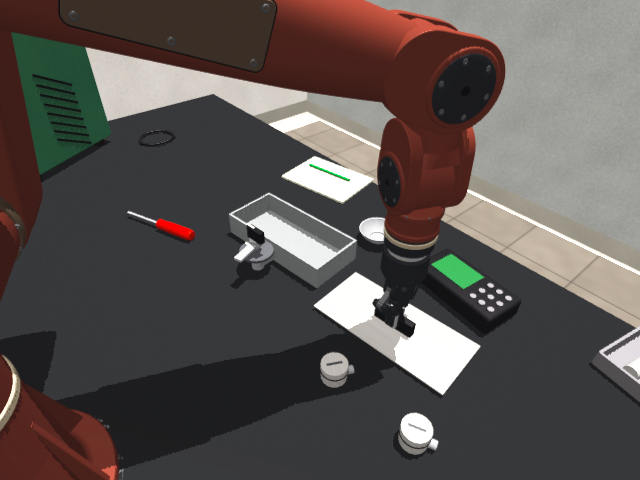

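The lid hangs just over the bench between box and heads, and the box is empty. I lower it, release and rise.

Emit:
drive_effector(moves=[[5,[0,0,1.5],0],[5,[0,0,2],0],[30,[0,0,2],0],[50,[0,0,2],0],[60,[0,0,0],0],[70,[0,0,-20],0],[85,[0,0,-60],0],[85,[0,0,-100],0],[85,[0,0,-140],0],[85,[0,0,-140],0]])

```text
clock: 11.2
tool_pos: [600.0, -119.4, 161.8]
ee_rot: [3.133, 0.005, 1.696]
force: [-0.0, -0.7, -0.5]
grip_width: 84.9
gripper_force: 0.0
```

```bash
python3 - <<'E'
from h import *
import pickle
for n in ['scene','side']:
    c=snap(n);pickle.dump(c,open('e_%s.pkl'%n,'wb'));g=cv2.cvtColor(c['img'],cv2.COLOR_RGB2GRAY);m=(g>110).astype(np.uint8)
    k,l,st,ce=cv2.connectedComponentsWithStats(m)
    for i in range(1,k):
        p=ray(c,*ce[i],20)
        if 80<st[i,4]<2500 and 350<p[0]<560 and -400<p[1]<100: print(n,st[i],ce[i].round(1),p.round(0))
go(446,-127.5,110,2.66)
E
```

```text
scene [220 225  11  12  90] [225.2 230.7] [ 431. -120.   20.]
scene [151 232  21  19 259] [160.7 239.8] [ 452. -286.   20.]
side [320 352  34  28 619] [334.9 365.8] [ 451. -121.   20.]
side [322 377  22  10 105] [332.5 382.6] [ 426. -142.   20.]
side [400 412  39  38 987] [417.6 430.5] [ 468. -279.   20.]
side [399 438  27  16 121] [410.7 448.4] [ 440. -290.   20.]
pos [ 597.9 -118.5  156.1] yaw 1.696 q6 1.04 shift [  10.  -151.9   45.8] turn -0.964 or ±pi 2.177 -4.106
```

Emit:
drive_effector(moves=[[85,[10,-50,0],-0.15],[85,[10,-100,0],-0.4],[85,[10,-152,10],-0.7],[85,[10,-152,20],-0.965],[85,[10,-152,20],-0.965],[85,[10,-152,20],-0.965],[85,[10,-152,20],-0.965],[85,[10,-152,20],-0.965],[85,[10,-152,20],-0.965]])

```text
clock: 12.2
tool_pos: [444.5, -126.8, 133.8]
ee_rot: [3.141, -0.002, 2.659]
force: [0.7, 0.3, 0.5]
grip_width: 85.0
gripper_force: 0.0
```

```bash
python3 - <<'E'
from h import *
c=snap('wrist','w5.png')
go(446,-127.5,6,2.66)
print(proj(c,[446,-127.5,36]))
E
```

```text
pos [ 444.7 -126.9  134. ] yaw 2.659 q6 -0.08 shift [-1.60e+00  1.00e-01  1.28e+02] turn -0.001 or ±pi 3.140 -3.143
[323.36894001 238.46768809]
```

View pics/w5.png

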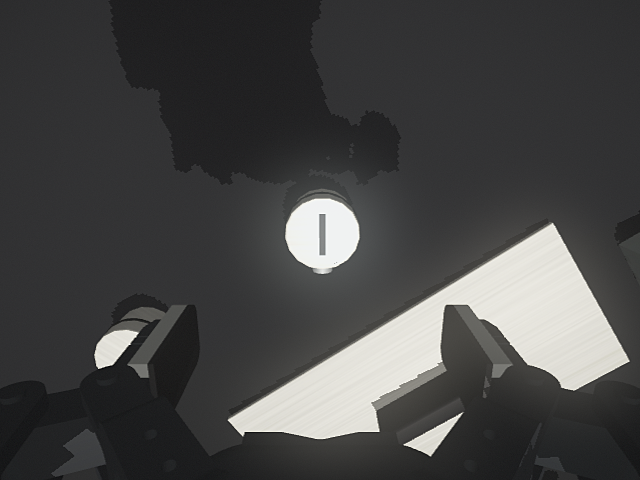

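The head is at (322,232) with its stub in line with the tool. I shift 2 mm in x, descend and grip.

Emit:
drive_effector(moves=[[85,[2,-0.5,45],0],[85,[2,-0.5,90],0],[85,[2,-0.5,120],0],[75,[2,-0.5,128],0],[60,[2,-0.5,129],0],[40,[2,-0.5,129],0],[40,[2,-0.5,129],0],[40,[2,-0.5,129],0],[40,[2,-0.5,129],0],[40,[2,-0.5,129],0],[40,[2,-0.5,129],0]], clamp_n=50)

```text
clock: 13.35
tool_pos: [444.4, -127.5, 7.7]
ee_rot: [-3.141, 0.003, 2.661]
force: [-0.7, 0.8, 7.7]
grip_width: 44.1
gripper_force: 51.5
```

```bash
python3 -c "
from h import *
go(*b2w(0,-60),110,np.pi+.125)"
```

```text
pos [ 444.4 -127.5    7.7] yaw 2.661 q6 -0.08 shift [ -26.3  308.5 -102.3] turn -0.606 or ±pi 2.536 -3.747
```

Emit:
drive_effector(moves=[[40,[0,0,-45],0],[40,[0,0,-90],0],[40,[-5,45,-102],-0.05],[40,[-9,95,-102],-0.15],[40,[-13,145,-102],-0.25],[40,[-17,195,-102],-0.37],[40,[-21,245,-102],-0.5],[40,[-26.3,290,-102],-0.606],[40,[-26.3,308.5,-102],-0.606],[40,[-26.3,308.5,-102],-0.606],[40,[-26.3,308.5,-60],-0.606],[40,[-26.3,308.5,-25],-0.606],[40,[-26.3,308.5,-15],-0.606],[40,[-26.3,308.5,-8],-0.606],[40,[-26.3,308.5,-5],-0.606],[40,[-26.3,308.5,-4],-0.606],[40,[-26.3,308.5,-4],-0.606]])

```text
clock: 15.05
tool_pos: [610.5, 134.3, 12.8]
ee_rot: [-3.141, 0.003, -3.017]
force: [-5.0, -2.1, 7.0]
grip_width: 44.1
gripper_force: 52.4
```

```bash
python3 -c "
from h import *
go(*b2w(0,-60),12.5,np.pi+.125);o=r.get_obs();print(o['force'],w2b(o['tool_pos']))"
```

```text
pos [610.5 134.3  12.8] yaw -3.017 q6 -0.12 shift [ 0.5 -0.2  0.3] turn -6.283 or ±pi -3.142 -9.425
[-4.98474381 -2.07365801  7.0216199 ] [  0.4527328  -59.77778913]
```

Emit:
drive_effector(moves=[[55,[0,0,0],0],[62,[0,0,0],0],[65,[0,0,0],0],[65,[0,0,-20],0],[65,[0,0,-60],0],[85,[0,0,-110],0],[85,[0,0,-125],0],[85,[0,0,-125],0]])

```text
clock: 15.85
tool_pos: [611.2, 134.7, 138.6]
ee_rot: [-3.141, 0.006, -3.016]
force: [0.0, -0.2, 0.6]
grip_width: 84.7
gripper_force: 0.0
```

```bash
python3 - <<'E'
from h import *
for n in ['scene','side']:
    c=snap(n);g=cv2.cvtColor(c['img'],cv2.COLOR_RGB2GRAY);m=(g>110).astype(np.uint8)
    k,l,st,ce=cv2.connectedComponentsWithStats(m)
    for i in range(1,k):
        p=ray(c,*ce[i],20)
        if 80<st[i,4]<2500 and 350<p[0]<560 and -400<p[1]<-20: print(n,st[i],ce[i].round(1),p.round(0))
go(462,-280,130,2.04)
E
```

```text
scene [151 232  21  19 259] [160.7 239.8] [ 452. -286.   20.]
side [400 413  39  37 974] [417.6 430.4] [ 469. -279.   20.]
side [400 438  25  16 110] [410.6 448.4] [ 440. -290.   20.]
pos [608.9 134.7 134.2] yaw -3.016 q6 -0.12 shift [ 197.5 -393.1    4.2] turn -5.056 or ±pi -1.915 -8.198
```

Emit:
drive_effector(moves=[[85,[100,-197,0],0.6],[85,[100,-197,0],0.6],[85,[100,-197,0],0.6],[85,[100,-197,0],0.6],[85,[197,-393,4],1.227],[85,[197,-393,4],1.227],[85,[197,-393,4],1.227],[85,[197,-393,4],1.227],[85,[197,-393,4],1.227],[85,[197,-393,4],1.227],[85,[197,-393,4],1.227],[85,[197,-393,4],1.227],[85,[197,-393,4],1.227],[85,[197,-393,4],1.227]])

```text
clock: 17.35
tool_pos: [463.0, -278.8, 130.6]
ee_rot: [3.142, -0.0, 2.042]
force: [0.4, 0.6, 0.2]
grip_width: 85.4
gripper_force: 0.0
```

```bash
python3 - <<'E'
from h import *
c=snap('wrist','w6.png')
go(462,-280,6,2.04)
g=cv2.cvtColor(c['img'],cv2.COLOR_RGB2GRAY);m=(g>190).astype(np.uint8);m[300:]=0
k,l,st,ce=cv2.connectedComponentsWithStats(m)
for i in range(1,k):
    if st[i,4]>100: print(st[i],ce[i])
print(proj(c,[462,-280,36]))
a=g[180:300,250:390]
E
```

```text
pos [ 463.  -279.   130.7] yaw 2.041 q6 0.32 shift [ -0.5  -1.4 124.7] turn 0.001 or ±pi 3.143 -3.140
[  446     0   194   300 36251] [563.15395437 172.16531958]
[ 281  223   74   53 2477] [317.37222447 247.08922083]
[320.74985332 236.26602347]
```

View pics/w6.png

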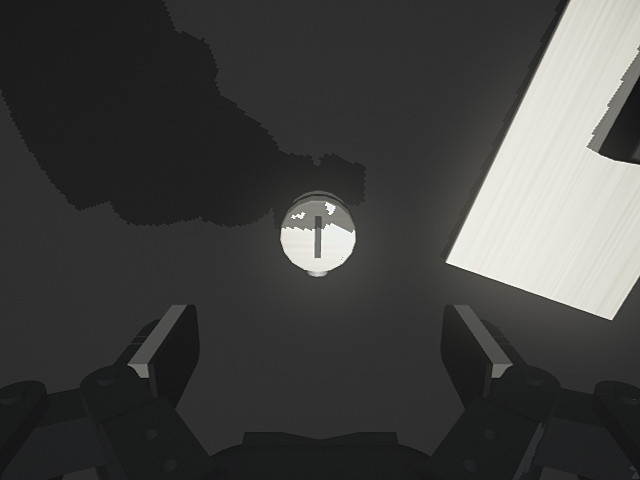

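The head is centred at (318,237), stub in line. I shift -1.2 mm in y and grip.

Emit:
drive_effector(moves=[[85,[0,-1.2,45],0],[85,[0,-1.2,90],0],[85,[0,-1.2,115],0],[75,[0,-1.2,124],0],[60,[0,-1.2,125],0],[40,[0,-1.2,125],0],[40,[0,-1.2,125],0],[40,[0,-1.2,125],0],[40,[0,-1.2,125],0],[40,[0,-1.2,125],0],[40,[0,-1.2,125],0]], clamp_n=50)

```text
clock: 18.5
tool_pos: [462.7, -281.4, 7.7]
ee_rot: [3.14, 0.003, 2.04]
force: [-0.5, 1.4, 7.1]
grip_width: 44.7
gripper_force: 51.4
```

```bash
python3 -c "
from h import *
go(*b2w(0,60),118,np.pi+.125)"
```

```text
pos [ 462.7 -281.4    7.7] yaw 2.040 q6 0.31 shift [ 416.6  359.9 -111. ] turn -1.227 or ±pi 1.915 -4.368
```

Emit:
drive_effector(moves=[[40,[0,0,-45],0],[40,[0,0,-90],0],[40,[30,26,-111],-0.1],[40,[62,54,-115],-0.2],[40,[97,84,-118],-0.3],[40,[132,114,-118],-0.4],[40,[167,144,-118],-0.5],[40,[202,174,-118],-0.6],[40,[237,205,-118],-0.7],[40,[272,235,-118],-0.8],[40,[307,265,-118],-0.9],[40,[342,295,-118],-1.0],[40,[377,326,-118],-1.1],[40,[405,350,-118],-1.2],[40,[416.6,360,-118],-1.227],[40,[416.6,360,-118],-1.227],[40,[416.6,360,-118],-1.227],[40,[416.6,360,-118],-1.227]])

```text
clock: 20.3
tool_pos: [594.4, 253.1, 124.0]
ee_rot: [-3.141, 0.0, -3.018]
force: [-0.2, -0.6, -1.0]
grip_width: 44.4
gripper_force: 51.7
```

```bash
python3 -c "
from h import *
go(*b2w(0,60),13,np.pi+.125);snap('wrist','w7.png')"
```

```text
pos [594.4 253.1 124. ] yaw -3.018 q6 0.08 shift [ -0.7  -0.  111. ] turn -6.284 or ±pi -3.143 -9.426
```

View pics/w7.png

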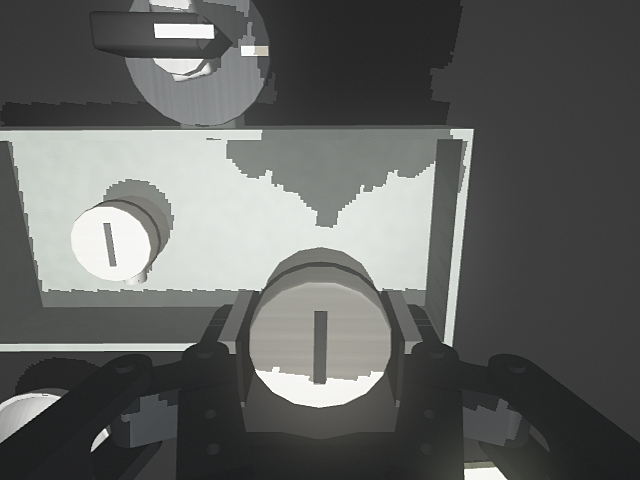

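Head A stands upright in the box at (115,240). Head B is held above the free half. I lower and release it.

Emit:
drive_effector(moves=[[40,[-0.7,0,40],0],[40,[-0.7,0,75],0],[40,[-0.7,0,95],0],[40,[-0.7,0,104],0],[40,[-0.7,0,109],0],[40,[-0.7,0,111.5],0],[40,[-0.7,0,111.5],0],[50,[-0.7,0,111.5],0],[62,[-0.7,0,111.5],0],[65,[-0.7,0,111.5],0],[65,[-0.7,0,90],0],[65,[-0.7,0,50],0],[85,[-0.7,0,0],0],[85,[-0.7,0,-20],0],[85,[-0.7,0,-20],0],[85,[-0.7,0,-20],0]])

```text
clock: 21.95
tool_pos: [595.4, 254.1, 144.1]
ee_rot: [3.141, 0.001, -3.016]
force: [-0.7, 0.1, -0.7]
grip_width: 85.0
gripper_force: 0.0
```

```bash
python3 - <<'E'
from h import *
c=snap('scene');a=cv2.resize(c['img'][215:365,150:420,::-1],None,fx=2.9,fy=2.9,interpolation=cv2.INTER_CUBIC);cv2.imwrite('pics/e8.png',a)
go(598,-118,120,1.696)
E
```

```text
pos [594.7 254.  142.8] yaw -3.016 q6 0.08 shift [  43.1 -369.5   22.9] turn -4.712 or ±pi -1.571 -7.854
```

View pics/e8.png

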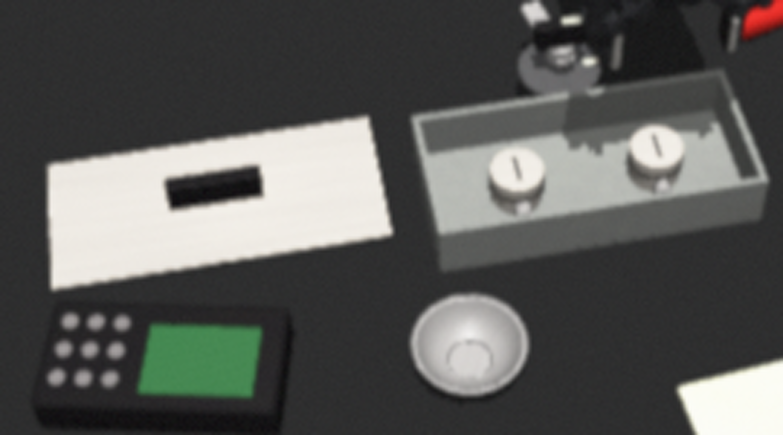

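Both heads stand upright in the box and the lid lies flat. Back to the lid.

Emit:
drive_effector(moves=[[85,[10,-50,0],0.15],[85,[20,-150,0],0.5],[85,[20,-150,0],0.5],[85,[43,-369.5,10],1.571],[85,[43,-369.5,10],1.571],[85,[43,-369.5,23],1.571],[85,[43,-369.5,23],1.571],[85,[43,-369.5,23],1.571],[85,[43,-369.5,23],1.571],[85,[43,-369.5,23],1.571],[85,[43,-369.5,23],1.571],[85,[43,-369.5,23],1.571],[85,[43,-369.5,23],1.571],[85,[43,-369.5,23],1.571]])

```text
clock: 23.4
tool_pos: [598.2, -117.7, 120.1]
ee_rot: [-3.141, -0.001, 1.698]
force: [0.5, -0.1, 0.2]
grip_width: 85.0
gripper_force: 0.0
```

```bash
python3 - <<'E'
from h import *
s=snap('scene')
P=np.array([ray(s,150+u/2.9,215+v/2.9,8)[:2] for u,v in [(48,165),(368,117),(392,237),(53,290)]]);e=P[1]-P[0]+P[2]-P[3];print(P.mean(0),'yaw',-np.arctan2(e[0],e[1]))
c=snap('wrist','w9.png')
go(598,-118,13.5,1.696)
g=cv2.cvtColor(c['img'],cv2.COLOR_RGB2GRAY);m=(g[:330,240:400]<125).astype(np.uint8)
k,l,st,ce=cv2.connectedComponentsWithStats(m)
for i in range(1,k):
    if st[i,4]>300: print(st[i]+[240,0,0,0,0],ce[i]+[240,0])
for v in (180,210,240,280):print(g[v,285:350:3])
print([proj(c,[598+dx,-118+dy,38]).round(0) for dx,dy in [(-12,39),(2,41),(12,-39),(-2,-41)]])
E
```

```text
[ 600.04095101 -116.67084712] yaw 0.12323359639490551
pos [ 598.5 -117.8  120.5] yaw 1.697 q6 1.04 shift [ -0.2  -0.5 107. ] turn 0.001 or ±pi 3.143 -3.141
[ 306  167   27  140 3420] [318.80994152 235.50467836]
[227 226 225 225 172 145 144 117  90  96  98 100 103 105 106  87 233 229
 229 230 227 227]
[141 141 141 141 139 139 140 130  71  72  74  74  73  73  72  72 143 143
 144 146 141 144]
[133 135 137 139 138 135 138 149  67  71  73  72  72  87  76  60 225 225
 226 226 221 227]
[219 224 222 220 233 135 141 149  80  87  89  89  91  91  92  65 221 223
 225 223 217 222]
[array([309., 170.]), array([335., 170.]), array([334., 305.]), array([310., 306.])]
```

Emit:
drive_effector(moves=[[85,[0,0,45],0],[85,[0,0,80],0],[60,[0,0,97],0],[60,[0,0,105],0],[60,[0,0,105.5],0],[5,[0,0,105.5],0],[5,[0,0,105.5],0],[5,[0,0,105.5],0],[5,[0,0,105.5],0],[5,[0,0,105.5],0],[5,[0,0,105.5],0],[5,[0,0,105.5],0]], clamp_n=80)

```text
clock: 24.7
tool_pos: [599.4, -118.3, 16.8]
ee_rot: [3.14, 0.001, 1.696]
force: [-1.5, 0.0, 7.0]
grip_width: 12.3
gripper_force: 80.8
```

```bash
python3 -c "
from h import *
go(603.0,193.6,62.4+60,1.696)"
```

```text
pos [ 599.4 -118.3   16.8] yaw 1.696 q6 1.04 shift [ 308.9   42.6 -105.9] turn -0.000 or ±pi 3.141 -3.142
```

Emit:
drive_effector(moves=[[5,[0,0,-10],0],[5,[0,0,-45],0],[5,[0,0,-85],0],[5,[0,0,-110],0],[5,[40,5,-110],0],[5,[85,12,-110],0],[5,[130,18,-110],0],[5,[175,24,-110],0],[5,[220,30,-110],0],[5,[260,36,-110],0],[5,[290,40,-110],0],[5,[305,42.6,-110],0],[5,[308.9,42.6,-110],0],[5,[308.9,42.6,-110],0],[5,[308.9,42.6,-90],0],[5,[308.9,42.6,-75],0],[5,[308.9,42.6,-65],0],[5,[308.9,42.6,-65],0],[5,[308.9,42.6,-65],0]])

```text
clock: 26.6
tool_pos: [602.3, 193.4, 80.4]
ee_rot: [-3.141, -0.0, 1.695]
force: [0.1, 0.3, -2.6]
grip_width: 12.2
gripper_force: 79.3
```

```bash
python3 - <<'E'
from h import *
go(603.0,193.6,64.8,1.696)
s=snap('scene');d=snap('side')
z=r.get_obs()['tool_pos'][2]-12.8+4;print('lid top z',z)
o=[b2w(x,y) for x,y in [(-65,-139),(-65,139),(65,139),(65,-139)]]
print([proj(s,[*p,z]).round(0) for p in o],[proj(d,[*p,z]).round(0) for p in o])
cv2.imwrite('pics/f10.png',cv2.resize(np.hstack([s['img'][215:325,270:430],d['img'][170:280,210:370]])[:,:,::-1],None,fx=2.5,fy=2.5,interpolation=cv2.INTER_CUBIC))
E
```

```text
pos [602.3 193.4  80.4] yaw 1.695 q6 1.55 shift [ 0.1  0.7 15.6] turn -0.001 or ±pi 3.141 -3.142
lid top z 72.499417390654
[array([290., 249.]), array([400., 233.]), array([417., 273.]), array([300., 291.])] [array([317., 262.]), array([226., 206.]), array([268., 185.]), array([359., 232.])]
```

View pics/f10.png

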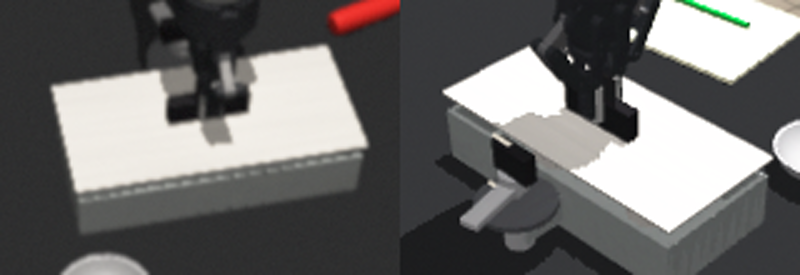

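The lid hovers squarely over the box. I lower it slowly while watching the force.

Emit:
drive_effector(moves=[[5,[0,0.5,6],0],[5,[0,0.5,10],0],[5,[0,0.5,12],0],[5,[0,0.5,14],0],[5,[0,0.5,15],0],[5,[0,0.5,16],0],[5,[0,0.5,16],0]])

```text
clock: 27.4
tool_pos: [602.9, 194.0, 64.8]
ee_rot: [3.141, -0.0, 1.696]
force: [-2.5, -0.3, 1.9]
grip_width: 12.0
gripper_force: 79.9
```

Emit:
drive_effector(moves=[[5,[0,0,0.5],0],[25,[0,0,0.5],0],[45,[0,0,0.5],0],[60,[0,0,0],0],[60,[0,0,-20],0],[70,[0,0,-60],0],[85,[0,0,-100],0],[85,[0,0,-110],0],[85,[0,0,-110],0],[85,[0,0,-110],0]])

```text
clock: 28.4
tool_pos: [602.5, 193.9, 173.0]
ee_rot: [-3.14, -0.0, 1.696]
force: [0.9, 0.3, -0.5]
grip_width: 85.1
gripper_force: 0.0
```

```bash
python3 - <<'E'
from h import *
c=snap('wrist','w11.png')
go(503.4,181.1,170,1.682)
s=snap('scene');g=cv2.cvtColor(s['img'],cv2.COLOR_RGB2GRAY)
o=[b2w(x,y) for x,y in [(-65,-139),(-65,139),(65,139),(65,-139)]]
print([proj(c,[*p,56]).round(0) for p in o])
E
```

```text
pos [602.  193.8 172.3] yaw 1.696 q6 1.55 shift [ -0.3 -99.5   2.6] turn 0.014 or ±pi 3.155 -3.128
[array([235., 405.]), array([205., -18.]), array([441., -18.]), array([410., 405.])]
```

View pics/w11.png

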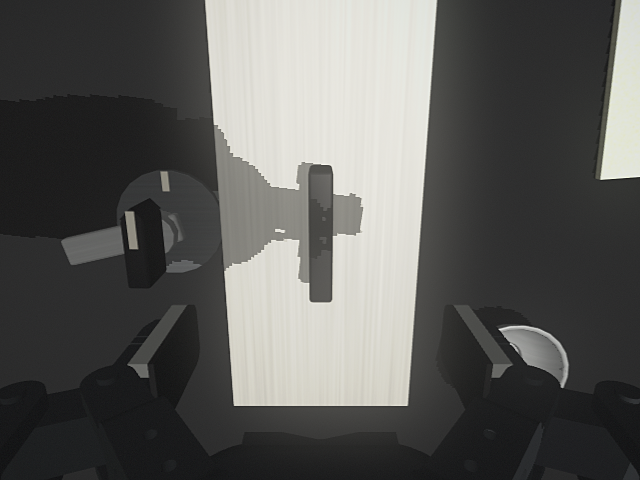

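The lid sits as it did at the start (edges at columns 234-408, row 405). Back to the knob.

Emit:
drive_effector(moves=[[85,[0,-50,0],0],[85,[-0.3,-99.5,0],0.014],[85,[-0.3,-99.5,0],0.014],[85,[-0.3,-99.5,0],0.014],[85,[-0.3,-99.5,30],0.014],[70,[-0.3,-99.5,65],0.014],[60,[-0.3,-99.5,85],0.014],[60,[-0.3,-99.5,91],0.014],[60,[-0.3,-99.5,91],0.014],[10,[-0.3,-99.5,91],0.014],[10,[-0.3,-99.5,91],0.014],[10,[-0.3,-99.5,91],0.014],[10,[-0.3,-99.5,91],0.014],[10,[-0.3,-99.5,91],0.014],[10,[-0.3,-99.5,91],0.014],[10,[-0.3,-99.5,91],0.014]], clamp_n=60)

```text
clock: 30.1
tool_pos: [503.1, 181.2, 84.7]
ee_rot: [-3.14, 0.0, 1.682]
force: [-11.6, -2.8, 12.9]
grip_width: 11.7
gripper_force: 59.2
```

Emit:
drive_effector(moves=[[10,[0,0,-1],0],[10,[0,0,-1],-0.14],[10,[0,0,-1],-0.28],[10,[0,0,-0.5],-0.42],[10,[0,0,-0.5],-0.56],[10,[0,0,0],-0.7],[10,[0,0,0],-0.84],[10,[0,0,0],-0.98],[10,[0,0,0.5],-1.12],[10,[0,0,0.5],-1.26],[10,[0,0,0.5],-1.4],[10,[0,0,0.5],-1.54],[10,[0,0,1],-1.68],[10,[0,0,1],-1.82],[10,[0,0,1],-1.96],[10,[0,0,1],-2.1],[10,[0,0,1.5],-2.24],[10,[0,0,1.5],-2.38],[10,[0,0,1.5],-2.52],[10,[0,0,1.5],-2.64]])

```text
clock: 32.1
tool_pos: [502.5, 180.8, 82.3]
ee_rot: [3.139, -0.002, -1.956]
force: [-10.4, -3.2, 7.6]
grip_width: 11.3
gripper_force: 59.6
```

Emit:
drive_effector(moves=[[10,[0,0,0],-0.08],[10,[0,0,0],-0.15],[10,[0,0,0],-0.2],[10,[0,0,0],-0.2]])

```text
clock: 32.5
tool_pos: [502.5, 180.7, 82.2]
ee_rot: [3.139, -0.002, -1.76]
force: [-9.0, -4.2, 7.3]
grip_width: 11.4
gripper_force: 59.5
```

```bash
python3 -c "
from h import *
o=r.get_obs();print(o['moment'],o['ee_rot'][2],'q',4.596-2*np.pi-o['ee_rot'][2])"
```

```text
[-0.80700807  2.36140801  0.11573625] -1.7596032086083984 q 0.07241790142881221
```

Joint is about 0.07. I release, rise and check.

Emit:
drive_effector(moves=[[40,[0,0,0],0],[60,[0,0,0],0],[60,[0,0,0],0],[60,[0,0,-20],0],[85,[0,0,-60],0],[85,[0,0,-100],0],[85,[0,0,-110],0],[85,[0,0,-110],0],[85,[0,0,-110],0]])

```text
clock: 33.4
tool_pos: [503.9, 181.2, 190.7]
ee_rot: [3.141, -0.0, -1.761]
force: [-0.5, 0.3, 0.2]
grip_width: 85.2
gripper_force: 0.0
```

```bash
python3 - <<'E'
from h import *
c=snap('wrist','w12.png')
E
```

```text
(no output)
```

View pics/w12.png

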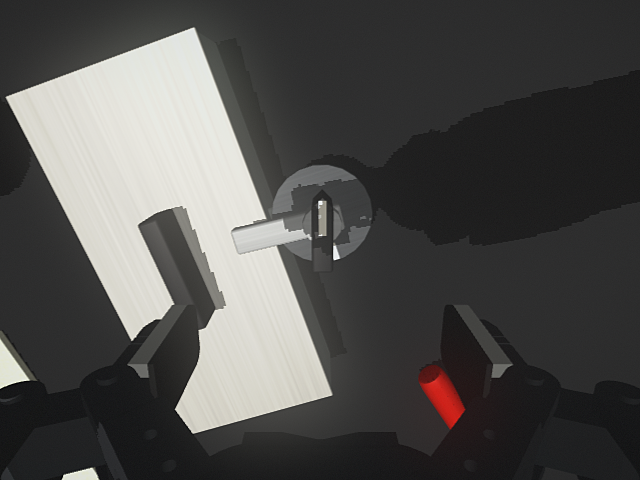

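The bar lies across the lid at (250,238), square to its edge, and the knob is upright. I hand in.

```bash
python3 -c "
from rig import r
print(r.close_job())"
```

```text
the job is handed in; nothing more can be done
None
```

The job is handed in: both sensor heads are in the box, the lid is back on the rim, and the clamp is screwed down to about 0.07 rad with its bar across the lid; the hand-in call gave no verdict.

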